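# Stand the orange remote in the media-wall organiser

### The arm

A 6-joint arm with a two-finger parallel gripper is mounted at the origin on the work surface. World frame = base frame: x ahead of the robot, y to its left, z up, the work surface at z = 0. Lengths are in m, angles in rad, forces in N, time in s.
With the tool pointing down it reaches from about 0.35 to 0.875 m from the base axis. Payload 15.5 kg.
Tool frame: the origin (TCP) lies between the finger pads; the fingertips stand env.nose_length ahead of it and the grasp point (between the pads) lies 6 mm ahead of it (env.nose_length is the distance from the TCP to the fingertips, in m); z points along the fingers, y is the line along which they close (so a half turn about z gives the same grasp; the last joint's range is limited). The gripper opens to 85 mm and grips with 20 to 120 N. Pads are 22 mm wide; open, the fingers measure 114 mm over their backs; the gripper's body (76 mm by 85 mm) begins 54 mm behind the grasp point. The pads swing forward as they close: fully open they stand 13 mm farther back than shut.
Start: joints at [1.25, 0.494, 1.345, -0, 1.302, -0.096], TCP at [0.14, 0.609, 0.256] pointing down, gripper open.
Joint ranges: [-2.91, 2.91], [-0.82, 2.16], [0.22, 2.67], [-1.22, 4.37], [0.12, 2.79], [-3.08, 3.08]. Speed limits (rad/s): [1.89, 1.89, 2.57, 3.01, 3.01, 3.01].

### API

Orientations are given as a unit quaternion [w, x, y, z].
In Python, from cell import telemetry, optics, env gives the robot as it stands. The module is installed in compiled form; this text tells all that it offers.
- The arm moves only by the tool move_arm, never from a script. Its argument "plan" is a list that holds one entry, the list of rows, each a list of 7 numbers: the turn, a rotation vector about the world's x, y, z in rad, then the shift along the world's x, y, z in mm, then the gripper's target within -1 to 1 (shut at 1, half-way at 0, fully open at -1). In form: [[[wx, wy, wz, tx, ty, tz, claw], ...]]. A call has 1 to 12 rows; each row is the pose to reach, as a shift and turn from the pose commanded when the call began; what a row does not reach only later rows make up. A row lasts 1/8 s, in which the tool goes at most 62.5 mm and 10.7 degrees, less where a joint would pass 70% of its speed; a pose out of reach is approached as far as the arm can. A call with a gripper value outside its range is refused whole. The fingers move at their own pace and stop on an object; the grip force is fixed at half the most. Time passes only in rows, so rows that repeat a pose let the fingers close. It gives the time, the measured TCP pose, the force, the opening and the grip force at its end, in the units of the state.
- telemetry.read_state(): the state, without advancing time (a new reading comes with each control period).
- optics.camera(name): name is "scene" or "top" or "wrist"; returns a dict with "frame" (480x640x3 uint8, red, green, blue), "vfov" (degrees; the focal length in pixels is half the picture's height over the tangent of half this angle, whatever the lens; pixels are square), "cx", "cy" (the principal point, pixels), "origin" and "rotation" of the camera in the world. Camera axes: x right, y down, z forward; pixel columns grow to the right and rows downward; lengths in m; the calibration is good to about 2 mm. A picture is of the moment at which its call begins. There is no depth.
- env.hand_in(): hands the job in; it is judged then, once.
The state is a dict: "time_s": time; "joint_positions": joint angles; "joint_vel": joint speeds; "tau": joint torques, N m; "tool_pos": TCP position; "tcp_rot": TCP orientation; "force": force on the tool from outside, world axes, zero at the start; "torque": the same for the moment, N m; "finger_gap": finger opening in m; "grip_force": force on a finger pad.
Only numpy, scipy, OpenCV 4.12 (cv2) and the standard library are available. Lean on these libraries where they do the work, as an engineer would, in place of code of your own. Each camera call takes 0.05 s, during which the arm holds its last target. There are 200 camera calls.

### The job

Take the orange remote off its sloping rest and stand it upright in the open pocket of the grey organiser, lowering it until its foot is on the pocket's floor before letting go rather than dropping it in. Leave the black remote on its own rest and the steel photo frame where it is.

Things in the scene. Friction and masses are not known exactly. Their poses are not given: they have to be found in the camera images.
- orange_remote_center (a point): Centre of the orange remote: 20 mm thick (x, white keys on +x), 44 wide (y), 160 long (z, foot to top), 0.1-0.18 kg. Leans 30 deg, top to the robot's side, on a fixed dark wooden rest (left or right one): a 26 mm wide strip behind its lower 85 mm, a ledge with 8 mm front lip and 12 mm side stops at its foot; upper 75 mm free: grip about 20 mm below the top. Draw it out 15 mm or more along its z.
- pocket_mouth (a point): Centre of the open mouth of the grey plastic organiser's upright pocket (fixed), rim 80 mm above the shelf; z up. Inside 34 mm (x) by 60 mm (y), walls 4 mm, inner floor 4 mm above the shelf: the remote's width goes along y, either face forward; seated, its centre is 84 mm above the shelf. At y = 34 to 134 mm is the closed box with pale clip-on lid, 61 mm high.
- black_remote_center (a point): Centre of the black remote with grey keys, same size and axes as the orange one, leaning likewise on the other, equal rest. Not to be moved.
- photo_frame: Stainless steel standing photo frame, 130 mm wide (y), 172 mm high, foot plate 85 mm deep (x), picture away from the robot, at the far left. Origin: centre of its underside. Not to be moved. (A stack of ceramic coasters, 98 mm across, 40 mm high, stands beyond the organiser.)
Not all that is in view belongs to the job. Of the things shaped like the part that bears orange_remote_center, the orange one is meant.

How it is judged:
By the outcome, as a careful person would: the job done as asked, in the order asked, and still so for the second after the job is handed in, with the robot touching nothing.
It also fails if it takes over 34 s, if anything falls off the work surface, if the arm or the gripper's body presses on something with over 40 N, if the wrist force passes 120 N, or if a joint passes its speed limit or range.

## Working session

There is one attempt and no reset: what is moved stays moved. The work goes in short steps, Python scripts to look and compute and a tool call to move; the robot and the scene stay as the last step left them, time stands still between calls to the robot, and variables do not carry over. Pictures are saved under pics/ and viewed, at most 12 in all, crops included, and the job is handed in when it is done.

Besides the shell and the picture viewer there is one more tool, called as name([rows], argument=value, ...), one row to a line, values as JSON. move_arm: Moves the arm, as the interface text tells. Its arguments: {"type":"object","properties":{"plan":{"type":"array"}},"required":["plan"]}

```bash
mkdir -p pics; cat > h.py <<'E'
import numpy as np, cv2
from cell import telemetry, optics, env
def snap(n, f):
    c=optics.camera(n); cv2.imwrite('pics/'+f, c['frame'][:,:,::-1]); return c
def ray(c,u,v):
    f=240/np.tan(np.radians(c['vfov'])/2)
    d=np.array([(u-c['cx'])/f,(v-c['cy'])/f,1.]); d=np.array(c['rotation'])@d
    return np.array(c['origin']),d/np.linalg.norm(d)
def onz(c,u,v,z):
    o,d=ray(c,u,v); return o+d*(z-o[2])/d[2]
def tri(c1,p1,c2,p2):
    o1,d1=ray(c1,*p1);o2,d2=ray(c2,*p2)
    s=np.linalg.lstsq(np.c_[d1,-d2],o2-o1,rcond=None)[0]
    a=o1+d1*s[0];b=o2+d2*s[1]; return (a+b)/2,np.linalg.norm(a-b)
def proj(c,P):
    f=240/np.tan(np.radians(c['vfov'])/2)
    q=np.array(c['rotation']).T@(np.asarray(P)-np.array(c['origin']))
    return q[:2]/q[2]*f+[c['cx'],c['cy']]
E
python3 - <<'E'
from h import *
for n in ['scene','top']:
    c=snap(n,n+'0.png'); print(n,c['origin'],np.round(c['rotation'],3).tolist(),c['vfov'],c['cx'],c['cy'])
s=telemetry.read_state(); print(s, env.nose_length)
E
```

```text
scene [1.14537348 0.0419975  0.98822212] [-0.214, 0.715, 0.636, -0.195] 46.103154205246575 319.0455781276676 245.8996132435974
top [0.4606167  0.11358074 1.05592982] [0.019, -0.701, 0.712, -0.037] 56.71550806578667 317.74972394507597 234.9581821712854
{'time_s': 0.1, 'joint_positions': array([ 1.24948213e+00,  4.94149532e-01,  1.34603518e+00,  3.00619828e-05,
        1.30250085e+00, -9.54634628e-02]), 'joint_vel': array([-9.99785806e-04, -1.44278812e-03, -9.62886600e-04,  7.47305495e-05,
        1.04423049e-03, -1.34380858e-03]), 'tau': array([ 2.20592134e-03, -8.83582163e+01, -3.84560752e+01,  8.55290068e-05,
        5.31140162e-03,  7.46428839e-06]), 'tool_pos': array([0.13983717, 0.60886979, 0.25575367]), 'tcp_rot': array([-1.27229678e-04,  1.12689462e-01,  9.93630105e-01, -5.31631931e-04]), 'force': array([-0.43212469,  0.24173102, -0.14870003]), 'torque': array([ 0.00474801,  0.00190873, -0.02004412]), 'grip_force': 0.0, 'finger_gap': 0.08550029034093269} 0.025
```

View pics/scene0.png

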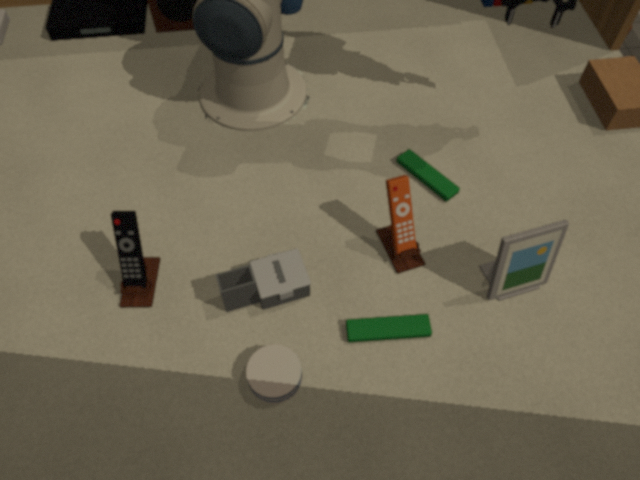

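View pics/top0.png

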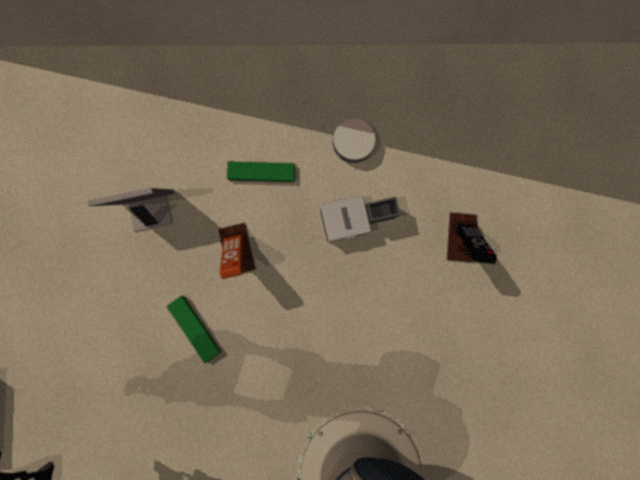

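The scene shows the orange remote at (402,215) on the left rest, the black one at (128,255), the pocket at (238,288) and the frame at (528,260). In the top view they are at (231,255), (470,240), (384,210) and (140,205). Next I'll enlarge these areas to pick corners.

```bash
python3 - <<'E'
from h import *
a=cv2.imread('pics/scene0.png');b=cv2.imread('pics/top0.png')
def cr(im,u,v,w,h): return cv2.resize(im[v:v+h,u:u+w],(400,300),interpolation=cv2.INTER_CUBIC)
# 4px/px scale
o=np.vstack([np.hstack([cr(a,350,172,140,105)[:, :],cr(a,205,235,120,90)]),np.hstack([cr(b,190,210,100,75),cr(b,310,180,100,75)])])
cv2.imwrite('pics/crop1.png',o)
for im,n in((a,'scene'),(b,'top')):
    hsv=cv2.cvtColor(im,cv2.COLOR_BGR2HSV)
    m=cv2.inRange(hsv,(3,170,110),(16,255,255))
    m=cv2.morphologyEx(m,cv2.MORPH_CLOSE,np.ones((7,7)))
    cs=max(cv2.findContours(m,0,2)[0],key=cv2.contourArea)
    print(n,cv2.contourArea(cs),cv2.approxPolyDP(cs,2,True)[:,0].tolist(),cv2.boxPoints(cv2.minAreaRect(cs)).round(1).tolist())
E
```

```text
scene 869.0 [[406, 176], [389, 180], [398, 251], [415, 246], [414, 240], [406, 243], [397, 242], [396, 223], [411, 218]] [[388.20001220703125, 177.8000030517578], [406.8999938964844, 175.39999389648438], [416.3999938964844, 248.89999389648438], [397.70001220703125, 251.3000030517578]]
top 426.0 [[238, 248], [223, 251], [220, 271], [222, 277], [239, 272]] [[218.8000030517578, 249.0], [238.0, 247.89999389648438], [239.5, 276.29998779296875], [220.3000030517578, 277.29998779296875]]
```

View pics/crop1.png

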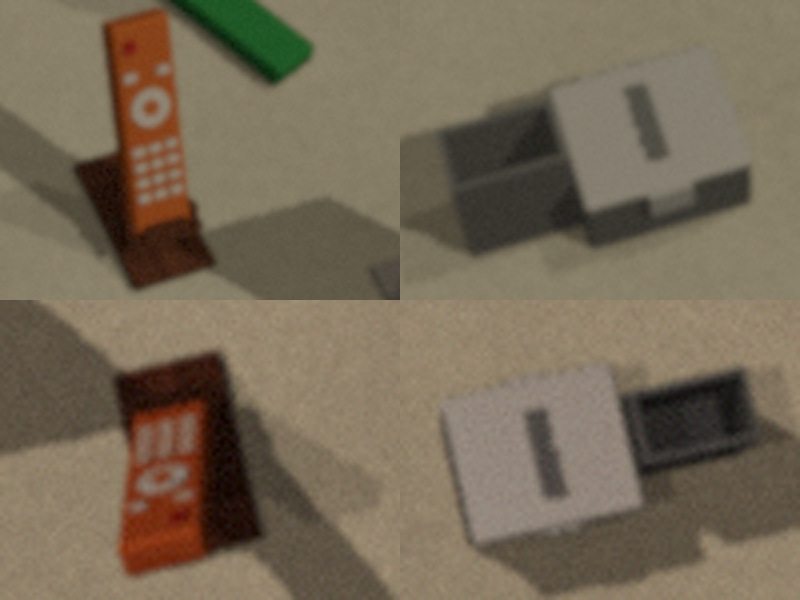

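The crops show the orange front face, with its top edge near (222,270)-(241,264.5) in the top view, the rest's base plate turned a little, and the pocket rim around (384,209). Now I'll convert these to world coordinates.

```bash
python3 - <<'E'
from h import *
s=optics.camera('scene');t=optics.camera('top')
T=lambda x,y:(190+x/4,210+(y-300)/4)
P=lambda x,y:(310+(x-400)/4,180+(y-300)/4)
S=lambda x,y:(350+x/400*140,172+y/300*105)
Q=lambda x,y:(205+(x-400)/400*120,235+y/300*90)
print('topL(+y)',tri(s,S(165,16),t,T(128,540)))
print('topR(-y)',tri(s,S(110,24),t,T(205,518)))
print('footedge front -y',tri(s,S(135,235),t,T(207,405)), 'corner +y',tri(s,S(187,215),t,T(140,413)))
for n,p in dict(a=(118,378),b=(220,353),c=(262,535)).items(): print('base',n,onz(t,*T(*p),.006))
for n,p in dict(o1=(630,397),o2=(745,370),o3=(756,437),o4=(645,470),i1=(645,393),i2=(738,377),i3=(745,430),i4=(652,455),lid1=(443,402),lid2=(608,365),lid3=(640,505),lid4=(473,543)).items():
    print(n,onz(t,*P(*p),.061 if n[0]=='l' else .08).round(4))
print('scene pocket front-left rim',onz(s,*Q(455,188),.08),onz(s,*Q(440,132),.08))
E
```

```text
Traceback (most recent call last):
  File "h.py", line 12, in tri
    o1,d1=ray(c1,*p1);o2,d2=ray(c2,*p2)
          ~~~^^^^^^^^
  File "h.py", line 7, in ray
    d=np.array([(u-c['cx'])/f,(v-c['cy'])/f,1.]); d=np.array(c['rotation'])@d
                                                    ~~~~~~~~~~~~~~~~~~~~~~~^~
ValueError: matmul: Input operand 1 has a mismatch in its core dimension 0, with gufunc signature (n?,k),(k,m?)->(n?,m?) (size 3 is different from 4)
```

```bash
sed -i "s/np.array(c\['rotation'\])/RM(c)/" h.py; cat >> h.py <<'E'
from scipy.spatial.transform import Rotation as R
def RM(c): return R.from_quat(c['rotation'],scalar_first=True).as_matrix()
E
python3 - <<'E'
from h import *
s=optics.camera('scene');t=optics.camera('top')
print(RM(s).round(2).tolist(),RM(t).round(2).tolist())
T=lambda x,y:(190+x/4,210+(y-300)/4)
P=lambda x,y:(310+(x-400)/4,180+(y-300)/4)
S=lambda x,y:(350+x/400*140,172+y/300*105)
Q=lambda x,y:(205+(x-400)/400*120,235+y/300*90)
print('topL(+y)',tri(s,S(165,16),t,T(128,540)))
print('topR(-y)',tri(s,S(110,24),t,T(205,518)))
print('footedge front -y',tri(s,S(135,235),t,T(207,405)), 'corner +y',tri(s,S(187,215),t,T(140,413)))
for n,p in dict(a=(118,378),b=(220,353),c=(262,535)).items(): print('base',n,onz(t,*T(*p),.006))
for n,p in dict(o1=(630,397),o2=(745,370),o3=(756,437),o4=(645,470),i1=(645,393),i2=(738,377),i3=(745,430),i4=(652,455),lid1=(443,402),lid2=(608,365),lid3=(640,505),lid4=(473,543)).items():
    print(n,onz(t,*P(*p),.061 if n[0]=='l' else .08).round(4))
print('scene pocket front-left rim',onz(s,*Q(455,188),.08),onz(s,*Q(440,132),.08))
E
```

```text
[[0.12, 0.83, -0.55], [0.99, -0.1, 0.06], [-0.01, -0.55, -0.83]] [[-0.02, -1.0, 0.08], [-1.0, 0.02, -0.03], [0.02, -0.08, -1.0]]
topL(+y) (array([0.46435517, 0.28480076, 0.16410704]), np.float64(0.0037593824034547253))
topR(-y) (array([0.47443863, 0.24499915, 0.17345489]), np.float64(0.003329058386807708))
footedge front -y (array([0.54250762, 0.26603483, 0.01839335]), np.float64(0.002670943742232961)) corner +y (array([0.5376114 , 0.30300323, 0.03022158]), np.float64(0.003184072795393894))
base a [0.56010703 0.31871984 0.006     ]
base b [0.57402065 0.25871404 0.006     ]
base c [0.46628046 0.23467332 0.006     ]
o1 [ 0.6043 -0.0227  0.08  ]
o2 [ 0.6186 -0.0873  0.08  ]
o3 [ 0.5809 -0.0923  0.08  ]
o4 [ 0.5635 -0.03    0.08  ]
i1 [ 0.6065 -0.0311  0.08  ]
i2 [ 0.6147 -0.0833  0.08  ]
i3 [ 0.5849 -0.0862  0.08  ]
i4 [ 0.5718 -0.0341  0.08  ]
lid1 [0.6058 0.0806 0.061 ]
lid2 [ 0.6256 -0.0133  0.061 ]
lid3 [ 0.5457 -0.0294  0.061 ]
lid4 [0.5258 0.0652 0.061 ]
scene pocket front-left rim [ 0.62236187 -0.08297901  0.08      ] [ 0.58530066 -0.09063853  0.08      ]
```

```bash
cat >> h.py <<'E'
def frame(psi,lean):
    z=np.array([-np.sin(lean)*np.cos(psi),-np.sin(lean)*np.sin(psi),np.cos(lean)])
    y=np.array([-np.sin(psi),np.cos(psi),0]); return np.c_[np.cross(y,z),y,z]
def toolR(F): return R.from_matrix(np.c_[np.cross(F[:,1],-F[:,2]),F[:,1],-F[:,2]])
def delta(Rt,p):
    s=telemetry.read_state(); R0=R.from_quat(s['tcp_rot'],scalar_first=True)
    return (Rt*R0.inv()).as_rotvec().round(4),((np.array(p)-s['tool_pos'])*1000).round(1)
E
python3 - <<'E'
from h import *
F=frame(.22,np.pi/6); c=np.array([.500,.272,.095])
print(delta(toolR(F),c+F[:,2]*.166))
E
```

```text
(array([-0.0012, -0.5279,  0.4356]), array([ 279.1, -355.2,  -17.3]))
```

move_arm([
  [[0, -0.26, 0.22, 100, -130, 30, -1], [0, -0.4, 0.3, 190, -240, 20, -1], [0, -0.53, 0.436, 279, -355, -17, -1], [0, -0.53, 0.436, 279, -355, -17, -1], [0, -0.53, 0.436, 279, -355, -17, -1], [0, -0.53, 0.436, 279, -355, -17, -1], [0, -0.53, 0.436, 279, -355, -17, -1], [0, -0.53, 0.436, 279, -355, -17, -1], [0, -0.53, 0.436, 279, -355, -17, -1], [0, -0.53, 0.436, 279, -355, -17, -1], [0, -0.53, 0.436, 279, -355, -17, -1], [0, -0.53, 0.436, 279, -355, -17, -1]],
])

```text
time_s: 1.8
tool_pos: [0.4185, 0.2548, 0.2393]
tcp_rot: [0.258, -0.107, 0.96, 0.029]
force: [-0.0, 0.0, -0.4]
finger_gap: 0.0856
grip_force: 0.0
```

```bash
python3 - <<'E'
from h import *
w=snap('wrist','w1.png'); F=frame(.22,np.pi/6); c=np.array([.500,.272,.095])
s=telemetry.read_state(); print(s['time_s'],s['tool_pos'],s['tcp_rot'],s['joint_positions'],delta(toolR(F),c+F[:,2]*.166))
for a in(10,-10):
  for b in(22,-22): print(a,b,proj(w,c+F@[a/1e3,b/1e3,.08]))
E
```

```text
1.85 [0.41856506 0.25472886 0.23932563] [ 0.25818982 -0.10688863  0.9597116   0.02943604] [ 0.51660342  0.19723719  2.05680478 -0.37486482  0.40584195 -0.96679524] (array([-0.0017,  0.0018, -0.0022]), array([ 0.4, -0.8, -0.6]))
10 22 [346.72558189 272.35451739]
10 -22 [274.9529434  272.34681552]
-10 22 [347.5741177  240.87422864]
-10 -22 [274.02646048 240.8505126 ]
```

View pics/w1.png

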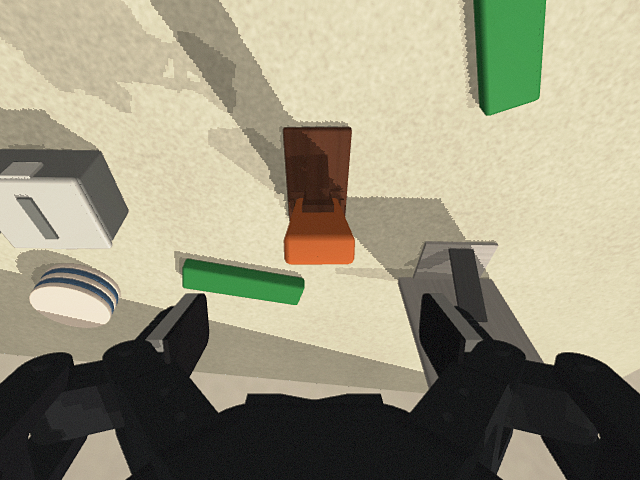

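The wrist view shows the remote's top face spanning (284..355, 233..264), centred at (319.5,248.5). I had predicted (311,256.5), so the remote sits about 5 mm to +y and 5 mm towards the back face. The yaw looks right.

```bash
python3 - <<'E'
from h import *
w=optics.camera('wrist'); F=frame(.22,np.pi/6); c=np.array([.500,.272,.095])
def onF(u,v):
    o,d=ray(w,u,v); p=c+F[:,2]*.08; o2=o+d*((p-o)@F[:,2])/(d@F[:,2]); return F.T@(o2-p)*1000
print(onF(319.5,248.5),onF(319.5,264),onF(319.5,233),RM(w)[:,2]@F)
c=c+F@[-.005,.005,0]
print(c,delta(toolR(F),c+F[:,2]*.166),delta(toolR(F),c+F[:,2]*.062))
E
```

```text
[-5.22387099e+00  5.09170192e+00 -5.18566595e-16] [4.61342058e+00 5.14162511e+00 8.49367581e-15] [-1.48288401e+01  5.04295773e+00 -4.34135920e-15] [ 0.26090822  0.00225855 -0.96536097]
[0.49468309 0.27593453 0.0925    ] (array([-0.0017,  0.0018, -0.0019]), array([-5. ,  3.2, -3. ])) (array([-0.0017,  0.0018, -0.0019]), array([ 45.8,  14.5, -93.1]))
```

Aligning, then advancing along the remote's axis with the gripper open, then closing.

move_arm([
  [[0, 0, 0, -5, 3, -3, -1], [0, 0, 0, 10, 6, -30, -1], [0, 0, 0, 28, 10, -60, -1], [0, 0, 0, 46, 14.5, -93, -1], [0, 0, 0, 46, 14.5, -93, -1], [0, 0, 0, 46, 14.5, -93, -1]],
])

```text
time_s: 2.65
tool_pos: [0.4644, 0.2686, 0.1469]
tcp_rot: [0.258, -0.106, 0.96, 0.029]
force: [-0.3, -0.1, 0.2]
finger_gap: 0.0854
grip_force: 0.0
```

```bash
python3 - <<'E'
from h import *
w=snap('wrist','w2.png'); s=snap('scene','s2.png'); a=w['frame'][:,:,::-1]; b=cv2.resize(s['frame'][110:290,320:500,::-1],(480,480),interpolation=cv2.INTER_CUBIC)
cv2.imwrite('pics/v2.png',cv2.resize(np.hstack([a,b]),(800,343),interpolation=cv2.INTER_AREA))
E
```

```text
(no output)
```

View pics/v2.png

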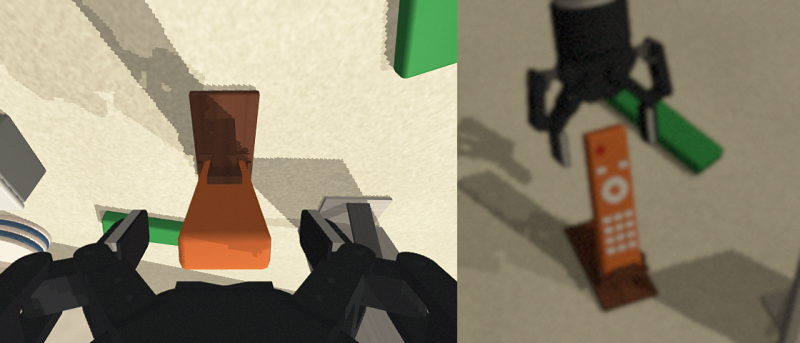

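The fingers straddle the remote evenly: the top face is at (180..270, 232..268) in the picture and the finger pads are at 148 and 300. A quick check of depth and thickness centring by projection comes before closing.

```bash
python3 - <<'E'
from h import *
w=optics.camera('wrist'); st=telemetry.read_state(); Rt=R.from_quat(st['tcp_rot'],scalar_first=True).as_matrix(); p=st['tool_pos']
for d in (-.018,-.012,-.024):
  print(d,[(proj(w,p+Rt@[x,y,d])*.7146).round(0).tolist() for x in(.01,-.01) for y in(.022,-.022)])
print('tips',[(proj(w,p+Rt@[x,y,.012])*.7146).round(0).tolist() for x in(.011,-.011) for y in(.0425,-.0425)])
E
```

```text
-0.018 [[273.0, 235.0], [173.0, 235.0], [271.0, 274.0], [175.0, 274.0]]
-0.012 [[271.0, 228.0], [175.0, 229.0], [269.0, 266.0], [177.0, 266.0]]
-0.024 [[276.0, 242.0], [170.0, 242.0], [274.0, 283.0], [172.0, 283.0]]
tips [[300.0, 206.0], [146.0, 206.0], [297.0, 242.0], [149.0, 242.0]]
```

move_arm([
  [[0, 0, 0, 3, 1, -6, -1], [0, 0, 0, 3, 1, -6, 1], [0, 0, 0, 3, 1, -6, 1], [0, 0, 0, 3, 1, -6, 1], [0, 0, 0, 3, 1, -6, 1], [0, 0, 0, 3, 1, -6, 1], [0, 0, 0, 3, 1, -6, 1], [0, 0, 0, 3, 1, -6, 1]],
])

```text
time_s: 3.8
tool_pos: [0.4678, 0.2696, 0.1409]
tcp_rot: [0.259, -0.106, 0.96, 0.029]
force: [-5.1, -2.2, 10.2]
finger_gap: 0.0435
grip_force: 59.4
```

move_arm([
  [[0, 0, 0, -5, -1, 9, 1], [0, 0, 0, -10, -2, 17, 1], [0, 0, 0, -15, -3, 26, 1], [0, 0, 0, -20, -4.5, 35, 1], [0, 0, 0, -24, -5.5, 43, 1], [0, 0, 0, -24, -5.5, 80, 1], [0, 0, 0, -24, -5.5, 120, 1], [0, 0, 0, -24, -5.5, 150, 1], [0, 0, 0, -24, -5.5, 150, 1]],
])

```text
time_s: 4.92
tool_pos: [0.4443, 0.2647, 0.2927]
tcp_rot: [0.26, -0.106, 0.959, 0.03]
force: [-0.4, 0.7, -1.2]
finger_gap: 0.0433
grip_force: 62.0
```

```bash
python3 - <<'E'
from h import *
w=snap('wrist','w3.png'); s=snap('scene','s3.png'); a=w['frame'][:,:,::-1]; b=cv2.resize(s['frame'][70:310,300:540,::-1],(480,480),interpolation=cv2.INTER_CUBIC)
cv2.imwrite('pics/v3.png',cv2.resize(np.hstack([a,b]),(800,343),interpolation=cv2.INTER_AREA))
st=telemetry.read_state(); print(st['tool_pos'],st['joint_positions'],st['finger_gap'],st['force'])
m=np.array([.593,-.058,.08])
F=frame(.205,0)
# remote centre is about 68 mm below TCP; foot 148 below. hover foot 40 mm over rim
print(delta(toolR(F),m+[0,0,.04+.148]))
E
```

```text
[0.44340515 0.26396423 0.28994851] [ 0.50529809  0.14535226  1.92878945 -0.25932826  0.57482658 -1.10338502] 0.04313597335366911 [-0.96480676  0.3119695  -2.41981516]
(array([-0.1125,  0.5131, -0.0152]), array([ 149.6, -322. ,  -21.9]))
```

View pics/v3.png

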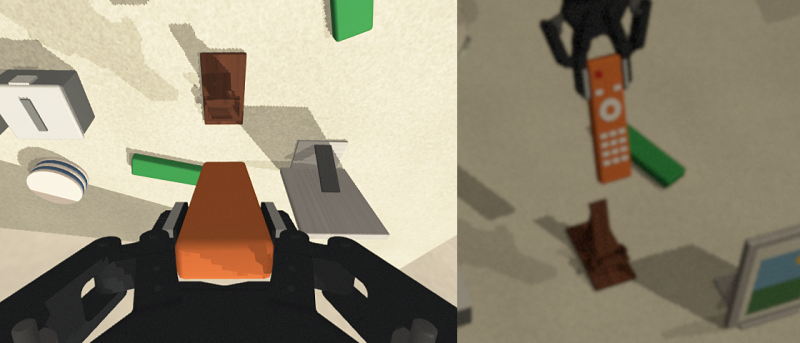

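The remote is held squarely and clear of its rest. In the wrist view it spans (177..272, 163..278). Moving to hover upright over the pocket.

move_arm([
  [[-0.02, 0.1, 0, 25, -50, 10, 1], [-0.05, 0.25, 0, 60, -110, 15, 1], [-0.09, 0.4, -0.01, 95, -190, 15, 1], [-0.11, 0.51, -0.015, 125, -260, 5, 1], [-0.1125, 0.513, -0.015, 149, -322, -10, 1], [-0.1125, 0.513, -0.015, 149, -322, -10, 1], [-0.1125, 0.513, -0.015, 149, -322, -10, 1], [-0.1125, 0.513, -0.015, 149, -322, -10, 1], [-0.1125, 0.513, -0.015, 149, -322, -10, 1], [-0.1125, 0.513, -0.015, 149, -322, -10, 1]],
])

```text
time_s: 6.28
tool_pos: [0.5927, -0.0569, 0.2804]
tcp_rot: [0.0, -0.103, 0.995, -0.0]
force: [1.0, 0.5, -1.5]
finger_gap: 0.0433
grip_force: 62.4
```

```bash
python3 - <<'E'
from h import *
w=snap('wrist','w4.png'); s=snap('scene','s4.png'); a=cv2.resize(w['frame'][:,:,::-1],(400,300),interpolation=cv2.INTER_AREA)
t=snap('top','t4.png')
b=cv2.resize(s['frame'][150:330,180:340,::-1],(400,450),interpolation=cv2.INTER_CUBIC)
d=cv2.resize(t['frame'][160:260,300:433,::-1],(400,300),interpolation=cv2.INTER_CUBIC)
o=np.zeros((600,800,3),np.uint8);o[:300,:400]=a;o[300:,:400]=d;o[:450,400:]=b
cv2.imwrite('pics/v4.png',o)
st=telemetry.read_state(); print(st['tool_pos'],st['finger_gap'],st['force'])
print(delta(toolR(frame(.205,0)),[.593,-.058,.268]))
E
```

```text
[ 0.59287903 -0.05733499  0.28049693] 0.0434517909871358 [-0.11381766  0.07435422 -2.31884136]
(array([ 0.0001,  0.0009, -0.001 ]), array([  0.1,  -0.7, -12.5]))
```

View pics/v4.png

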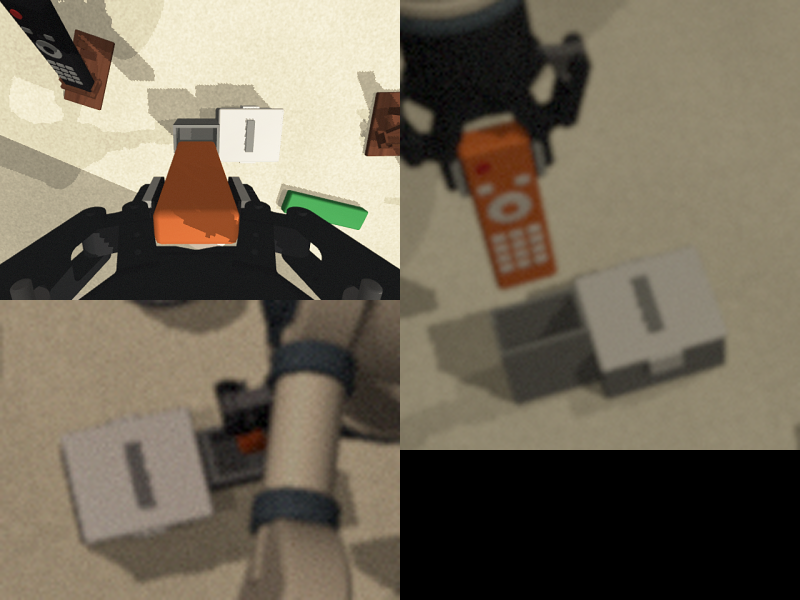

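Wrist view: the remote hangs upright over the pocket, its visible back rim at about (175..217, 120..140) in the picture, and the yaw matches. Taking one closer crop to fix the pocket position.

```bash
python3 - <<'E'
from h import *
w=cv2.imread('pics/w4.png')[165:265,260:460]; s=cv2.imread('pics/s4.png')[225:325,210:310]
cv2.imwrite('pics/v5.png',np.vstack([cv2.resize(w,(600,300),interpolation=cv2.INTER_CUBIC),np.hstack([cv2.resize(s,(300,300),interpolation=cv2.INTER_CUBIC),np.zeros((300,300,3),np.uint8)])]))
E
```

```text
(no output)
```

View pics/v5.png

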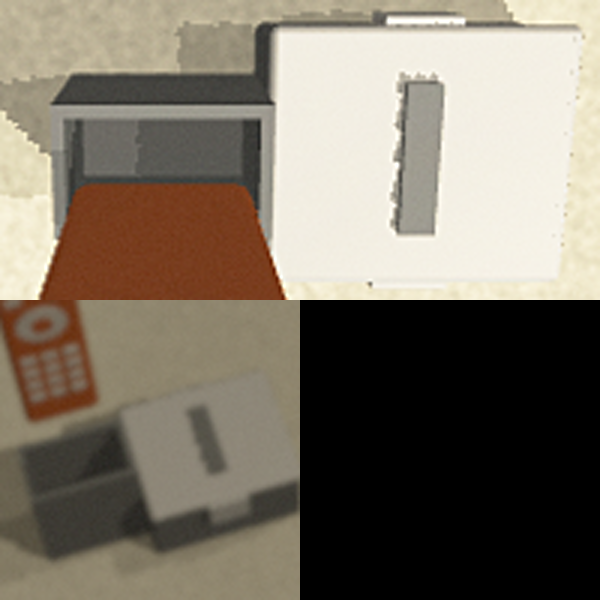

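The crop shows the pocket rim's outer edges at columns 277 and 351, its robot-side edge at row 200, and the remote's foot edge at columns 285.7 to 344, row 226. Converting these.

```bash
python3 - <<'E'
from h import *
w=optics.camera('wrist');s=optics.camera('scene');st=telemetry.read_state();p=st['tool_pos'];F=frame(.205,0)
L=lambda P:(F.T@(P-p)*1000).round(1)
W=lambda x,y:(260+x/3,165+y/3)
for n,q,z in [('rimL',(51,104),.08),('rimR',(273,104),.08),('inL',(64,118),.08),('inR',(260,118),.08),('lidA',(275,28),.061),('lidB',(582,28),.061),('lidC',(560,281),.061),('lidD',(272,277),.061)]:
    print(n,L(onz(w,*W(*q),z)))
for z in(.125,.13,.135): print('foot back',z,L(onz(w,*W(77,184),z)),L(onz(w,*W(252,184),z)),'front',L(onz(s,219.3,264.3,z)),L(onz(s,242.3,259,z)))
S=lambda x,y:(210+x/3,225+(y-300)/3)
print('scene rim front-left outer',L(onz(s,*S(37,496),.08)),'back-left',L(onz(s,*S(22,448),.08)))
E
```

```text
rimL [ -17.9  -32.5 -200.4]
rimR [ -17.9   34.5 -200.4]
inL [ -13.6  -28.7 -200.4]
inR [ -13.7   30.7 -200.4]
lidA [ -39.1   36.5 -219.4]
lidB [ -39.1  132.8 -219.4]
lidC [  44.2  134.1 -219.4]
lidD [  42.9   37.8 -219.4]
foot back 0.125 [  -3.3  -21.5 -155.4] [  -3.3   24.8 -155.4] front [  -5.5  -21.4 -155.4] [  -3.3   20.7 -155.4]
foot back 0.13 [  -4.4  -21.1 -150.4] [  -4.5   24.3 -150.4] front [  -2.2  -21.3 -150.4] [  -0.    20.5 -150.4]
foot back 0.135 [  -5.6  -20.7 -145.4] [  -5.6   23.9 -145.4] front [   1.1  -21.3 -145.4] [   3.3   20.3 -145.4]
scene rim front-left outer [  22.   -28.9 -200.4] back-left [ -14.6  -30.1 -200.4]
```

The pocket centre is about (+3,+1) mm from the tool axis and the foot is near the axis, within the ±7 mm clearance. Shift about 2.5 mm in x, then lower in stages.

move_arm([
  [[0, 0, 0, 2.5, 1, 0, 1], [0, 0, 0, 2.5, 1, -20, 1], [0, 0, 0, 2.5, 1, -40, 1], [0, 0, 0, 2.5, 1, -55, 1], [0, 0, 0, 2.5, 1, -70, 1], [0, 0, 0, 2.5, 1, -85, 1], [0, 0, 0, 2.5, 1, -85, 1]],
])

```text
time_s: 7.4
tool_pos: [0.5949, -0.0568, 0.1941]
tcp_rot: [-0.001, -0.102, 0.995, 0.0]
force: [-0.4, -0.1, -0.8]
finger_gap: 0.0432
grip_force: 62.4
```

```bash
python3 - <<'E'
from h import *
w=snap('wrist','w6.png'); s=snap('scene','s6.png'); 
b=cv2.resize(s['frame'][190:310,190:310,::-1],(480,480),interpolation=cv2.INTER_CUBIC)
cv2.imwrite('pics/v6.png',cv2.resize(np.hstack([w['frame'][:,:,::-1],b]),(800,343),interpolation=cv2.INTER_AREA))
E
```

```text
(no output)
```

View pics/v6.png

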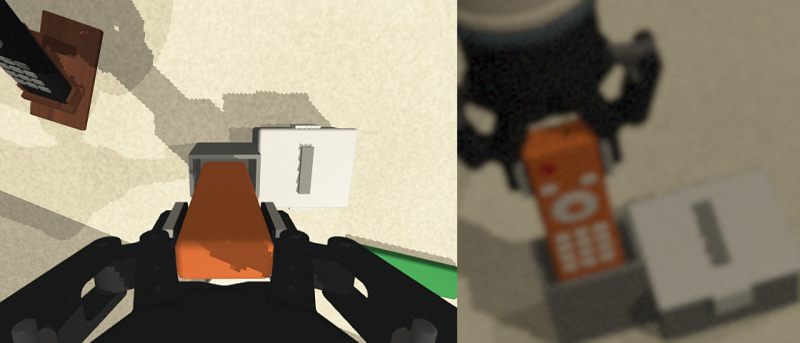

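The remote's foot is inside the pocket with clearance on both sides (foot edge 200..250, pocket interior 193..257) and the force is near zero. Lowering on.

move_arm([
  [[0, 0, 0, 0, 0, -8, 1], [0, 0, 0, 0, 0, -16, 1], [0, 0, 0, 0, 0, -24, 1], [0, 0, 0, 0, 0, -32, 1], [0, 0, 0, 0, 0, -38, 1], [0, 0, 0, 0, 0, -38, 1]],
])

```text
time_s: 8.25
tool_pos: [0.5952, -0.0568, 0.1567]
tcp_rot: [-0.0, -0.102, 0.995, 0.0]
force: [0.3, 0.5, -2.2]
finger_gap: 0.0433
grip_force: 62.4
```

move_arm([
  [[0, 0, 0, 0, 0, -2, 1], [0, 0, 0, 0, 0, -4, 1], [0, 0, 0, 0, 0, -4, 1]],
])

```text
time_s: 8.62
tool_pos: [0.5954, -0.0568, 0.1532]
tcp_rot: [0.0, -0.102, 0.995, -0.0]
force: [-0.7, 0.5, -1.6]
finger_gap: 0.0433
grip_force: 62.4
```

move_arm([
  [[0, 0, 0, 0, 0, -1.5, 1], [0, 0, 0, 0, 0, -3, 1], [0, 0, 0, 0, 0, -3, 1]],
])

```text
time_s: 9.0
tool_pos: [0.5953, -0.0568, 0.1501]
tcp_rot: [0.0, -0.102, 0.995, -0.0]
force: [-0.1, 0.0, -1.1]
finger_gap: 0.0432
grip_force: 62.4
```

move_arm([
  [[0, 0, 0, 0, 0, -1.5, 1], [0, 0, 0, 0, 0, -3, 1], [0, 0, 0, 0, 0, -3, 1]],
])

```text
time_s: 9.38
tool_pos: [0.5954, -0.0569, 0.1471]
tcp_rot: [0.0, -0.102, 0.995, -0.0]
force: [-0.6, -0.7, -1.7]
finger_gap: 0.0434
grip_force: 62.4
```

move_arm([
  [[0, 0, 0, 0, 0, -1.5, 1], [0, 0, 0, 0, 0, -3, 1], [0, 0, 0, 0, 0, -3, 1]],
])

```text
time_s: 9.75
tool_pos: [0.5954, -0.0568, 0.1441]
tcp_rot: [0.0, -0.102, 0.995, -0.0]
force: [-0.7, -0.1, -1.6]
finger_gap: 0.0433
grip_force: 62.4
```

move_arm([
  [[0, 0, 0, 0, 0, -1, 1], [0, 0, 0, 0, 0, -2, 1], [0, 0, 0, 0, 0, -2, 1]],
])

```text
time_s: 10.12
tool_pos: [0.5954, -0.0569, 0.1422]
tcp_rot: [0.0, -0.102, 0.995, -0.0]
force: [0.4, -0.5, -2.0]
finger_gap: 0.0432
grip_force: 62.7
```

move_arm([
  [[0, 0, 0, 0, 0, -1, 1], [0, 0, 0, 0, 0, -2, 1], [0, 0, 0, 0, 0, -2, 1]],
])

```text
time_s: 10.5
tool_pos: [0.5959, -0.0568, 0.142]
tcp_rot: [0.001, -0.102, 0.995, -0.0]
force: [-5.8, 2.4, 26.7]
finger_gap: 0.0432
grip_force: 65.5
```

move_arm([
  [[0, 0, 0, 0, 0, -1, 1], [0, 0, 0, 0, 0, -1, 1], [0, 0, 0, 0, 0, -1, 1]],
])

```text
time_s: 10.88
tool_pos: [0.5967, -0.0569, 0.1419]
tcp_rot: [0.002, -0.102, 0.995, -0.001]
force: [-5.9, 2.0, 35.6]
finger_gap: 0.0437
grip_force: 66.5
```

Contact is firm at TCP z 0.142, so the foot is about on the floor, as expected. Easing the push to a light contact, then opening.

move_arm([
  [[0, 0, 0, 0, 0, 2, 1], [0, 0, 0, 0, 0, 2, 1]],
])

```text
time_s: 11.12
tool_pos: [0.5959, -0.0569, 0.142]
tcp_rot: [0.001, -0.102, 0.995, -0.0]
force: [-1.5, 1.3, 12.5]
finger_gap: 0.0433
grip_force: 63.8
```

move_arm([
  [[0, 0, 0, 0, 0, 0, 0.2], [0, 0, 0, 0, 0, 0, 0], [0, 0, 0, 0, 0, 0, -0.5], [0, 0, 0, 0, 0, 0, -1], [0, 0, 0, 0, 0, 0, -1], [0, 0, 0, 0, 0, 0, -1]],
])

```text
time_s: 11.88
tool_pos: [0.5954, -0.0569, 0.1412]
tcp_rot: [0.0, -0.102, 0.995, -0.0]
force: [0.0, 0.1, -0.2]
finger_gap: 0.0854
grip_force: 0.0
```

```bash
python3 - <<'E'
from h import *
w=snap('wrist','w7.png'); s=snap('scene','s7.png'); 
b=cv2.resize(s['frame'][190:310,190:310,::-1],(480,480),interpolation=cv2.INTER_CUBIC)
cv2.imwrite('pics/v7.png',cv2.resize(np.hstack([w['frame'][:,:,::-1],b]),(800,343),interpolation=cv2.INTER_AREA))
E
```

```text
(no output)
```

View pics/v7.png

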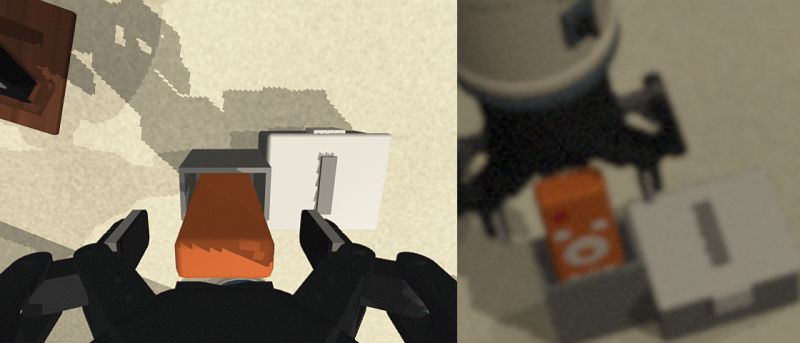

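The remote stands in the pocket with the fingers clear on both sides (pads at 148 and 300, remote 177..272). Retreating straight up.

move_arm([
  [[0, 0, 0, 0, 0, 15, -1], [0, 0, 0, 0, 0, 40, -1], [0, 0, 0, 0, 0, 80, -1], [0, 0, 0, 0, 0, 130, -1], [0, 0, 0, -60, 0, 170, -1], [0, 0, 0, -120, 0, 180, -1], [0, 0, 0, -120, 0, 180, -1], [0, 0, 0, -120, 0, 180, -1]],
])

```text
time_s: 12.98
tool_pos: [0.4756, -0.057, 0.3224]
tcp_rot: [0.001, -0.102, 0.995, -0.0]
force: [0.2, 1.3, -1.5]
finger_gap: 0.0856
grip_force: 0.0
```

```bash
python3 - <<'E'
from h import *
s=snap('scene','s8.png')
cv2.imwrite('pics/v8.png',np.ascontiguousarray(s['frame'][:,:,::-1]))
E
```

```text
(no output)
```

View pics/v8.png

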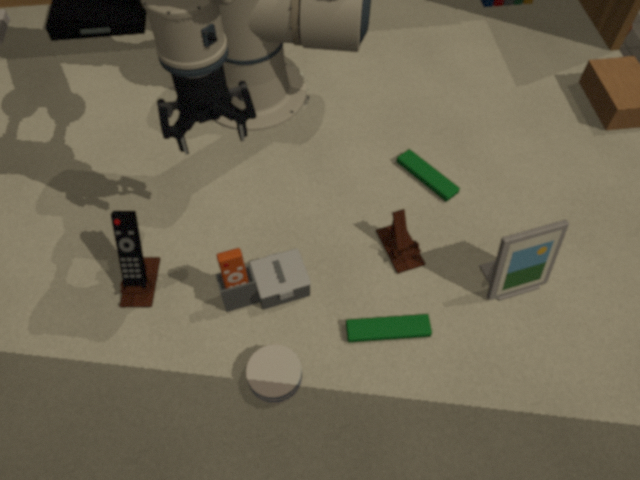

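The orange remote stands in the pocket at (233,270). The black remote at (128,255) and the frame at (528,260) haven't moved, and the robot is clear. Handing in.

```bash
python3 -c "
from cell import env
print(env.hand_in())"
```

```text
the job is handed in; nothing more can be done
None
```

The orange remote is standing upright in the organiser's pocket. I lowered it until its foot met the floor before letting go, left the black remote and photo frame in place, and handed the job in after about 13 s of robot time.

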